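# Slide a brake lining strip off its stand and lay it on the rivet anvil

### The job

Two brake lining strips lie sunk in the two lanes of the low aluminium stand, where their long edges cannot be gripped. Slide the longer strip along its lane until about a third of it sticks out past the open end of the stand, grip it there by its two long edges, and lay it flat on top of the rivet anvil, centred and lengthwise along the longer side of the anvil's top, so that it overhangs equally at both ends. Leave the shorter strip where it lies.

Things in the scene. Friction and masses are not known exactly. Their poses are not given: they have to be found in the camera images.
- long_strip: The longer lining strip: rigid flat bar, grey-brown, square ends, 180 mm long (x), 50 wide (y), 5 thick (z), 0.1 kg. Origin: centre of its underside. Starts flat in either lane of the stand, front end 5 to 20 mm inside the open end; slides freely: push its rear end with closed fingers standing in the lane, or press on its top and drag.
- short_strip: The shorter lining strip, same material: 110 mm long (x), 50 wide (y), 5 thick (z). Origin: centre of its underside. It lies in the other lane and stays there.
- stand: Fixed aluminium block, 260 mm long (x), 152 wide (y), 66 high; origin: centre of its underside. Two lanes along x in its top, at y = -36 and +36 mm, 56 wide, floor at height 60, walls 6 above that. Open at the +x end (x = +130, sheer drop to the bench; it faces the robot's right); at the -x end a 6 mm high stop, inner face at x = -118: 48 to 63 mm of bare lane behind the longer strip.
- anvil: Fixed rivet anvil, red with bare steel top: flat top plate 70 mm long (x), 44 wide (y), 15 thick, upper face at height 70, on a narrower neck (50 by 32) and a foot 110 by 80 by 12. Origin: centre of the foot's underside, below the middle of the top. The strip goes along x, 55 mm overhanging at each end.
Not all that is in view belongs to the job. Leave any turquoise or yellow look-alike of the anvil alone.

How it is judged:
By the outcome, as a careful person would: the job done as asked, in the order asked, and still so for the second after the job is handed in, with the robot touching nothing.
It also fails if it takes over 50 s, if anything falls off the work surface, if the arm or the gripper's body presses on something with over 40 N, if the wrist force passes 120 N, or if a joint passes its speed limit or range.

### The arm

A 6-joint arm with a two-finger parallel gripper is mounted at the origin on the work surface. World frame = base frame: x ahead of the robot, y to its left, z up, the work surface at z = 0. Lengths are in m, angles in degrees, forces in N, time in s.
With the tool pointing down it reaches from about 0.35 to 0.875 m from the base axis. Payload 4.2 kg.
Tool frame: the origin (TCP) lies between the finger pads; the fingertips stand 25 mm ahead of it and the grasp point (between the pads) lies 6 mm ahead of it (robot.finger_overhang is the distance from the TCP to the fingertips, in m); x points along the fingers, y is the direction in which the jaws open and shut, and the axes are right-handed (so a half turn about x gives the same grasp; the last joint's range is limited). The gripper opens to 85 mm and grips with 20 to 120 N. Pads are 22 mm wide; open, the fingers measure 114 mm over their backs; the gripper's body (76 mm by 85 mm) begins 54 mm behind the grasp point. The pads swing forward as they close: fully open they stand 13 mm farther back than shut.
Start: joints at [-51.933, 22.042, 0.453, 0, -68.411, -14.817], TCP at [0.247, -0.574, 0.236] pointing down, gripper open.
Joint ranges: [-179.83, 179.83], [-69.29, 118.12], [-61.27, 80.66], [-181.25, 117.63], [-171.15, -9.14], [-177.46, 177.46]. Speed limits (degrees/s): [159.86, 159.86, 180, 180, 180, 180].

### API

Orientations are given as [roll, pitch, yaw] about the fixed x, y, z axes, in that order (R = Rz(yaw) Ry(pitch) Rx(roll)).
In Python, from rig import monitor, eyes, ticket, robot gives the robot as it stands. The module is installed in compiled form; this text tells all that it offers.
- The arm moves only by the tool move_arm, never from a script. Its argument "deltas" is a list of rows, each an object with "travel": the shift along the world's x, y, z in mm, a list of three; "turn": the turn about the world's z in degrees; "claw": the finger opening in mm, from 0 to 85.4. In form: [{"travel": [dx, dy, dz], "turn": turn, "claw": claw}, ...]. A call has exactly 10 rows; each row shifts and turns the commanded pose from where the row before left it; what a row does not reach is not made up. A row lasts 1/8 s, in which the tool goes at most 62.5 mm and 10.7 degrees, less where a joint would pass 70% of its speed; a pose out of reach is approached as far as the arm can. A call with a gripper value outside its range is refused whole. The fingers move at their own pace and stop on an object; "grip_force" is the grip in N (left out, the last holds). Time passes only in rows, so rows that do not move let the fingers close, or fill a call up. It gives the time, the measured TCP pose, the force and the opening at its end, in the units of the state.
- monitor.observe(): the state, without advancing time (a new reading comes with each control period).
- eyes.grab_frame(name): name is "side" or "top" or "wrist"; returns (picture, depth): 480x640x3 uint8, blue, green, red; 480x640 float32, m along the optical axis (not along the pixel's ray), 0 where there is no reading.
- eyes.camera_info(name): a dict with "camera_matrix" (3x3 intrinsics, pixels), "R" (3x3) and "t" (3): a world point X has camera coordinates R X + t; the wrist camera has in their place "tool_from_camera" (4x4, takes a point from camera to tool coordinates, whose origin is the TCP and whose axes are the tool frame's). Camera axes: x right, y down, z forward; pixel columns grow to the right and rows downward; lengths in m; the calibration is good to about 2 mm. A picture is of the moment at which its call begins: read the wrist's pose just before it. camera_info takes no time and is no camera call.
- ticket.finish_job(): hands the job in, once; it reports no verdict.
Trained networks look in the newest picture that a camera, given by its name, has taken for a name from the list of things; names that differ only in an ending like _2 or _b are one class to them, and where a whole thing is asked for, a point or a joint stands for the part that bears it (a point fixed in the world has none). Each returns a list of dicts, best first, with "p" (0 to 1); they miss things now and then, are a little off and sometimes report something else, mostly with a low value. They report only what shows in the picture. A call takes as long as a camera call. They do not tell look-alikes from the thing itself.
- eyes.look_for(camera, name): "position" ([column, row] in pixels, amid what is visible of it).
- eyes.cut_out(camera, name): "mask" (480x640 bool, what is visible of it) and "position" ([column, row] in pixels, amid what is visible of it).
The state is a dict: "t": time; "qpos": joint angles; "qvel": joint speeds; "joint_efforts": joint torques, N m; "ee_pos": TCP position; "eef_rot": TCP orientation; "force": force on the tool from outside, world axes, zero at the start; "moment": the same for the moment, N m; "opening": finger opening in m.
Only numpy, scipy, OpenCV 4.12 (cv2) and the standard library are available. Lean on these libraries where they do the work, as an engineer would, in place of code of your own. Each camera call takes 0.05 s, during which the arm holds its last target.

## Working session

There is one attempt and no reset: what is moved stays moved. The work goes in short steps, Python scripts to look and compute and a tool call to move; the robot and the scene stay as the last step left them, time stands still between calls to the robot, and variables do not carry over. Pictures are saved under pics/ and viewed, and the job is handed in when it is done.

Besides the shell and the picture viewer there is one more tool, called after "Request:" as a command line: name --argument value ..., lists and objects as JSON in quotes. move_arm: Moves the arm, as the interface text tells. Its arguments: {"type":"object","properties":{"deltas":{"type":"array"},"grip_force":{"type":"number"}},"required":["deltas"]}

```bash
mkdir -p pics
python3 - <<'E'
from rig import monitor, eyes
import cv2,numpy as np
print(monitor.observe())
for n in("top","side"):
    p,d=eyes.grab_frame(n); cv2.imwrite(f"pics/{n}0.png",p); np.save(f"{n}0.npy",d); cv2.imwrite
    print(n,eyes.camera_info(n))
E
```

```text
{'t': 0.0, 'qpos': array([-5.19306677e+01,  2.20920362e+01,  3.80466614e-01, -3.15455600e-02,
       -6.84133580e+01, -1.48176140e+01]), 'qvel': array([-0.12119963, -0.00541017,  0.05482122, -0.02422703,  0.0243961 ,
       -0.01279037]), 'joint_efforts': array([-1.33097528e-03, -3.92292452e+01,  1.88400275e+01,  4.18623939e+00,
       -4.68924176e-03, -3.13563874e-05]), 'ee_pos': array([ 0.24653956, -0.57368403,  0.23480624]), 'eef_rot': array([ 91.61523611,  89.87167778, 114.85531659]), 'force': array([ 0.56198193,  0.23156519, -0.42659007]), 'moment': array([ 0.01061457, -0.02024629, -0.0510262 ]), 'opening': 0.08568165439748317}
top {'camera_matrix': array([[515.59115628,   0.        , 314.61559149],
       [  0.        , 515.59115628, 241.32326666],
       [  0.        ,   0.        ,   1.        ]]), 'R': array([[ 0.01632445, -0.99968721,  0.01894718],
       [-0.99127292, -0.0186604 , -0.13049823],
       [ 0.13081098, -0.01665152, -0.99126748]]), 't': array([-0.21772192,  0.40470187,  1.31795914])}
side {'camera_matrix': array([[483.37568462,   0.        , 319.29953984],
       [  0.        , 483.37568462, 233.21700822],
       [  0.        ,   0.        ,   1.        ]]), 'R': array([[ 0.7857036 , -0.61828878, -0.01971881],
       [-0.34059498, -0.40576884, -0.8481431 ],
       [ 0.51639608,  0.67310521, -0.52940009]]), 't': array([-0.41839926,  0.11852791,  0.99544412])}
```

View pics/top0.png

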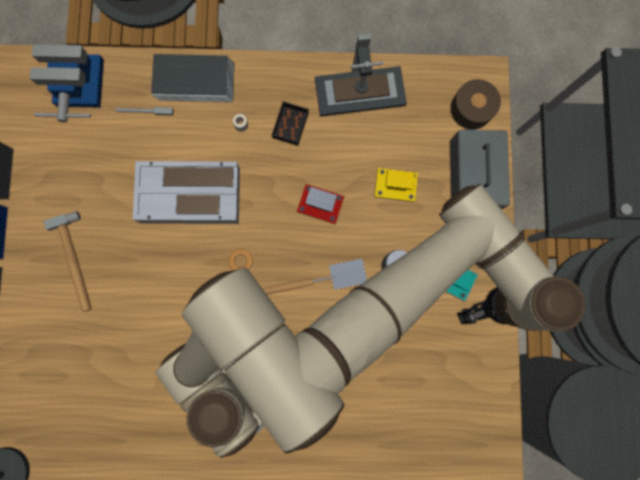

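View pics/side0.png

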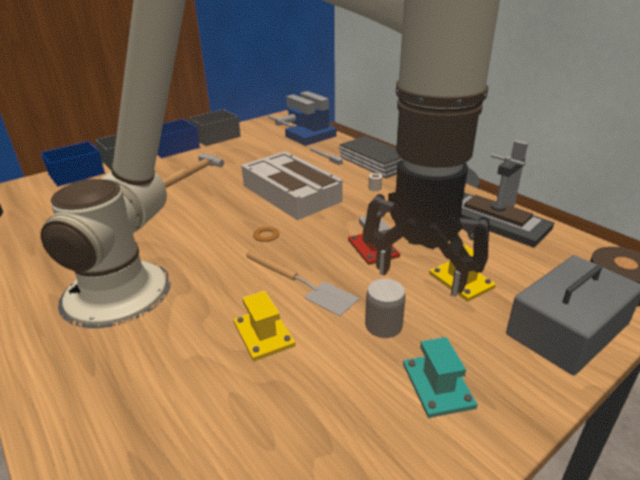

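The top view shows the stand at (135–238, 160–222), with the long strip in its far lane (163–234, 167–188) and the short one in the near lane (176–221, 195–215). The red anvil with the steel top is at (321, 203). Its look-alikes are yellow (397, 184), another yellow seen only in the side view, and turquoise (462, 284). Red with a bare steel top fits the description. I'll confirm in an enlarged crop and measure.

```bash
cat > h.py <<'E'
from rig import monitor, eyes, ticket, robot
import cv2,numpy as np
def ray(cam,uv,z):
    c=eyes.camera_info(cam);K=c["camera_matrix"];R=c["R"];t=c["t"]
    uv=np.atleast_2d(np.array(uv,float))
    d=(np.linalg.inv(K)@np.c_[uv,np.ones(len(uv))].T).T@R   # R^T d
    o=-R.T@t
    s=(z-o[2])/d[:,2]
    return o+s[:,None]*d
def cloud(cam,depth):
    c=eyes.camera_info(cam);K=c["camera_matrix"];R=c["R"];t=c["t"]
    v,u=np.mgrid[:480,:640]
    P=np.stack([(u-K[0,2])/K[0,0]*depth,(v-K[1,2])/K[1,1]*depth,depth],-1)
    return (P-t)@R
E
python3 - <<'E'
from h import *
p,d=eyes.grab_frame("top")
c=p[150:235,125:425]; cv2.imwrite("pics/crop0.png",cv2.resize(c[:, :130],None,fx=6,fy=6,interpolation=cv2.INTER_CUBIC))
cv2.imwrite("pics/crop1.png",cv2.resize(p[175:230,290:350],None,fx=10,fy=10,interpolation=cv2.INTER_CUBIC))
W=cloud("top",d)
for n,z in(("stand",.066),("long_strip",.065),("short_strip",.065),("anvil",.07)):
    for r in eyes.cut_out("top",n)[:3]:
        m=r["mask"].astype(np.uint8); h=W[r["mask"]]
        if len(h)<5: continue
        q=ray("top",np.argwhere(m)[:,::-1],z)
        mr=cv2.minAreaRect((q[:,:2]*1000).astype(np.float32))
        print(n,round(r["p"],2),np.round(r["position"]),"z",np.percentile(h[:,2],[5,50,95]).round(3),mr)
# anvil top by depth
reg=np.zeros((480,640),bool);reg[180:228,292:348]=1
g=p.astype(int); m=reg&(np.ptp(g,axis=2)<45)&(W[...,2]>.055)
q=ray("top",np.argwhere(m)[:,::-1],.07)
print("anviltop",m.sum(),np.median(W[m][:,2]),cv2.minAreaRect((q[:,:2]*1000).astype(np.float32)),q.mean(0))
E
```

```text
stand 0.85 [171. 194.] z [0.028 0.063 0.07 ] ((525.1636962890625, 120.2459487915039), (161.83860778808594, 268.9005432128906), 1.117881178855896)
long_strip 0.78 [197. 178.] z [0.062 0.066 0.071] ((564.8518676757812, 93.32994842529297), (50.798484802246094, 180.09852600097656), 0.12452200055122375)
short_strip 0.7 [195. 203.] z [0.061 0.066 0.071] ((491.59814453125, 91.76539611816406), (51.97894287109375, 112.22724914550781), 1.1788619756698608)
anvil 0.93 [398. 184.] z [0.009 0.017 0.075] ((554.3118896484375, -416.2149658203125), (106.14053344726562, 78.37438201904297), 83.90719604492188)
anvil 0.9 [321. 206.] z [0.009 0.017 0.074] ((500.1516418457031, -222.69813537597656), (106.12757110595703, 76.90723419189453), 73.34610748291016)
anvil 0.68 [465. 290.] z [0.009 0.021 0.075] ((302.677978515625, -583.28466796875), (49.756839752197266, 80.53300476074219), 59.289451599121094)
anviltop 486 0.07102254202286379 ((512.0011596679688, -223.33352661132812), (69.76068878173828, 46.18023681640625), 72.57289123535156) [ 0.51191605 -0.22345907  0.07      ]
```

View pics/crop0.png

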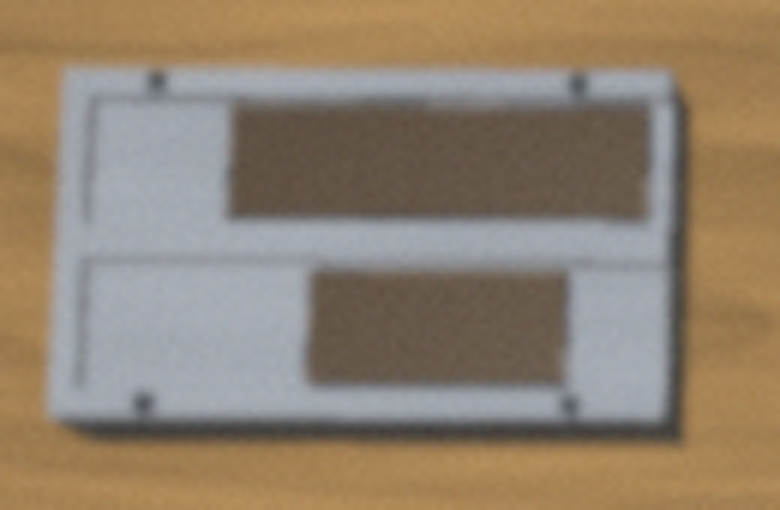

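View pics/crop1.png

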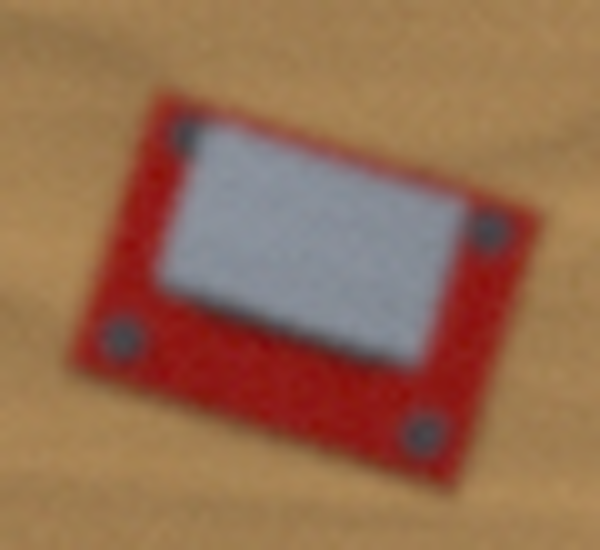

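Run:
```python
from h import *
from scipy.spatial.transform import Rotation as Ro
s=monitor.observe()
R=Ro.from_euler('xyz',s['eef_rot'],degrees=True).as_matrix();print(R.round(3))
print(robot.finger_overhang, eyes.camera_info("wrist"))
def c(x,y):return [125+x/6-.4,150+y/6-.4]
print("stand",ray("top",[c(64,70),c(673,70),c(672,418),c(50,418)],.066).round(4))
print("long",ray("top",[c(231,104),c(650,104),c(647,218),c(231,218)],.065).round(4))
print("short",ray("top",[c(309,270),c(568,270),c(566,384),c(309,384)],.065).round(4))
def a(x,y):return [290+x/10-.45,175+y/10-.45]
P=ray("top",[a(198,122),a(466,200),a(418,368),a(158,290)],.07);print("anvil",P.round(4),P.mean(0))
for i,j in((0,1),(3,2)):
  v=P[j]-P[i];print(np.linalg.norm(v),np.degrees(np.arctan2(v[1],v[0])))
```

```text
[[-0.    -0.395  0.919]
 [ 0.     0.919  0.395]
 [-1.     0.    -0.   ]]
0.025 {'camera_matrix': array([[382.61485394,   0.        , 316.553031  ],
       [  0.        , 382.61485394, 238.72762238],
       [  0.        ,   0.        ,   1.        ]]), 'tool_from_camera': array([[ 6.84981287e-04, -2.85608235e-01,  9.58346214e-01,
        -1.37545763e-01],
       [ 9.99999570e-01, -4.03816496e-04, -8.35099359e-04,
        -9.15311571e-04],
       [ 6.25507265e-04,  9.58346374e-01,  2.85607836e-01,
        -7.39931328e-02],
       [ 0.00000000e+00,  0.00000000e+00,  0.00000000e+00,
         1.00000000e+00]])}
stand [[ 0.6027  0.2551  0.066 ]
 [ 0.6084 -0.0054  0.066 ]
 [ 0.4564 -0.0104  0.066 ]
 [ 0.4513  0.2517  0.066 ]]
long [[0.5895 0.1833 0.065 ]
 [0.5934 0.0041 0.065 ]
 [0.5432 0.0035 0.065 ]
 [0.5395 0.1806 0.065 ]]
short [[0.5175 0.1463 0.065 ]
 [0.5198 0.0363 0.065 ]
 [0.4703 0.0351 0.065 ]
 [0.4682 0.1438 0.065 ]]
anvil [[ 0.544  -0.1941  0.07  ]
 [ 0.525  -0.2631  0.07  ]
 [ 0.4809 -0.2513  0.07  ]
 [ 0.4999 -0.1846  0.07  ]] [ 0.51242992 -0.22328095  0.07      ]
0.07161246890280365 -105.3965461655355
0.06933285794844683 -105.83976016195318
```

Request:
move_arm --deltas '[{"travel": [26.5, 35, 0], "turn": 6.8, "claw": 0}, {"travel": [26.5, 35, 0], "turn": 6.8, "claw": 0}, {"travel": [26.5, 35, 0], "turn": 6.8, "claw": 0}, {"travel": [26.5, 35, 0], "turn": 6.8, "claw": 0}, {"travel": [26.5, 35, 0], "turn": 6.8, "claw": 0}, {"travel": [26.5, 35, 0], "turn": 6.8, "claw": 0}, {"travel": [26.5, 35, 0], "turn": 6.8, "claw": 0}, {"travel": [26.5, 35, 0], "turn": 6.8, "claw": 0}, {"travel": [26.5, 35, 0], "turn": 6.8, "claw": 0}, {"travel": [26.5, 35, 0], "turn": 6.8, "claw": 0}]'

```text
t: 1.6
ee_pos: [0.5125, -0.2229, 0.2361]
eef_rot: [-100.1, 90.0, -8.6]
force: [0.8, -0.7, 0.3]
opening: -0.0001
```

```bash
cat >> h.py <<'E'
from scipy.spatial.transform import Rotation as Ro
def pose():
    s=monitor.observe();T=np.eye(4);T[:3,:3]=Ro.from_euler('xyz',s['eef_rot'],degrees=True).as_matrix();T[:3,3]=s['ee_pos'];return T,s
def wgrab(name):
    T,s=pose();p,d=eyes.grab_frame("wrist");c=eyes.camera_info("wrist")
    C=T@c["tool_from_camera"];cv2.imwrite(f"pics/{name}.png",p);np.savez(f"{name}.npz",p=p,d=d,C=C,K=c["camera_matrix"]);return p,d,C,c["camera_matrix"]
def wray(C,K,uv,z):
    uv=np.atleast_2d(np.array(uv,float))
    d=(C[:3,:3]@np.linalg.inv(K)@np.c_[uv,np.ones(len(uv))].T).T
    return C[:3,3]+((z-C[2,3])/d[:,2])[:,None]*d
def wcloud(C,K,d):
    v,u=np.mgrid[:480,:640]
    P=np.stack([(u-K[0,2])/K[0,0]*d,(v-K[1,2])/K[1,1]*d,d],-1)
    return P@C[:3,:3].T+C[:3,3]
E
python3 - <<'E'
from h import *
p,d,C,K=wgrab("w1"); print(monitor.observe()['t'],monitor.observe()['ee_pos'],monitor.observe()['qpos'])
W=wcloud(C,K,d);g=p.astype(int)
m=(np.ptp(g,axis=2)<45)&(abs(W[...,2]-.07)<.012)&(np.hypot(W[...,0]-.512,W[...,1]+.223)<.06)
q=wray(C,K,np.argwhere(m)[:,::-1],.07)
print(m.sum(),np.median(W[m][:,2]),cv2.minAreaRect((q[:,:2]*1000).astype(np.float32)),q.mean(0))
E
```

```text
1.65 [ 0.51537172 -0.22011929  0.23592863] [-6.57941918e+00  1.57046342e+01 -8.85024829e+00 -3.91215701e-02
 -6.53114036e+01  8.43919839e+00]
4544 0.06935826108068888 ((511.7936706542969, -227.32760620117188), (70.44300079345703, 43.7487907409668), 73.00001525878906) [ 0.51162697 -0.22838673  0.07      ]
```

View pics/w1.png

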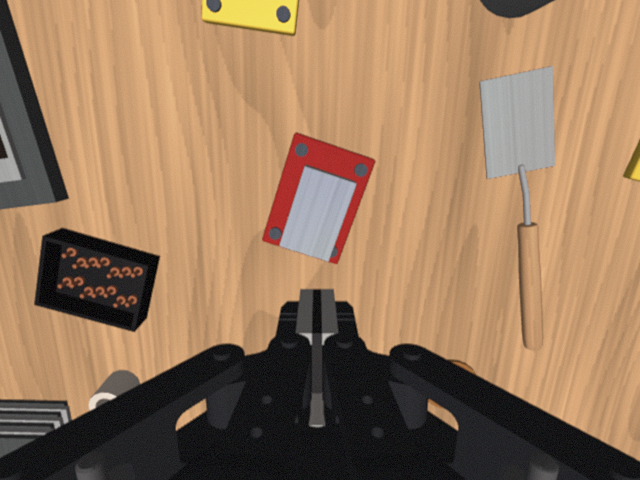

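The wrist view shows the red anvil with its steel top at (317, 213); the yellow one is at the upper edge. The arm was still settling, so I'll measure again at rest.

Run:
```python
from h import *
eyes.grab_frame("wrist");eyes.grab_frame("wrist")
for i in range(2):
    p,d,C,K=wgrab("w2"); print(monitor.observe()['t'],monitor.observe()['ee_pos'],monitor.observe()['eef_rot'])
    W=wcloud(C,K,d);g=p.astype(int)
    m=(np.ptp(g,axis=2)<45)&(abs(W[...,2]-.07)<.012)&(np.hypot(W[...,0]-.512,W[...,1]+.223)<.06)
    q=wray(C,K,np.argwhere(m)[:,::-1],.07)
    print(m.sum(),np.median(W[m][:,2]),cv2.minAreaRect((q[:,:2]*1000).astype(np.float32)),q.mean(0))
    print(pose()[0][:3,:3].round(3))
```

```text
1.8 [ 0.51187443 -0.22365983  0.23577561] [ 82.24736806  89.97107204 173.54217558]
4553 0.06938538923214915 ((511.76763916015625, -227.3712615966797), (70.46453094482422, 43.70044708251953), 73.00006866455078) [ 0.51158788 -0.22840298  0.07      ]
[[-0.001 -1.    -0.023]
 [ 0.    -0.023  1.   ]
 [-1.     0.001  0.   ]]
1.85 [ 0.51147218 -0.22424996  0.23580474] [ 83.65518938  89.97159799 174.88413658]
4539 0.06941267274322077 ((511.7395324707031, -227.32037353515625), (70.34455871582031, 43.6573600769043), 73.00344848632812) [ 0.5115518  -0.22843052  0.07      ]
[[-0.    -1.    -0.021]
 [ 0.    -0.021  1.   ]
 [-1.     0.     0.   ]]
```

Request:
move_arm --deltas '[{"travel": [5, 42, 0], "turn": 0, "claw": 0}, {"travel": [5, 42, 0], "turn": 0, "claw": 0}, {"travel": [5, 42, 0], "turn": 0, "claw": 0}, {"travel": [5, 42, 0], "turn": 0, "claw": 0}, {"travel": [5, 42, 0], "turn": 0, "claw": 0}, {"travel": [5, 42, 0], "turn": 0, "claw": 0}, {"travel": [5, 42, 0], "turn": 0, "claw": 0}, {"travel": [5, 42, 0], "turn": 0, "claw": 0}, {"travel": [6, 42, 0], "turn": 0, "claw": 0}, {"travel": [6, 42, 0], "turn": 0, "claw": 0}]'

```text
t: 3.1
ee_pos: [0.564, 0.1956, 0.2361]
eef_rot: [-109.3, 90.0, -18.2]
force: [1.0, 0.7, -0.4]
opening: -0.0003
```

Run:
```python
from h import *
for i in range(3): eyes.grab_frame("wrist")
p,d,C,K=wgrab("w3"); s=monitor.observe();print(s['t'],s['ee_pos'],pose()[0][:3,:3].round(3),s['force'])
```

```text
3.3 [0.56366747 0.195074   0.23557441] [[-0.001 -1.    -0.021]
 [-0.001 -0.021  1.   ]
 [-1.     0.001 -0.001]] [-0.44020286 -0.93212357 -0.62479781]
```

View pics/w3.png

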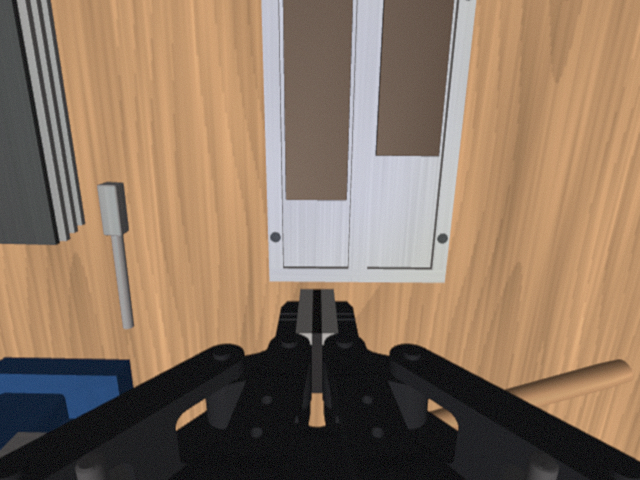

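Run:
```python
from h import *
z=np.load("w3.npz");C,K=z["C"],z["K"]
print(wray(C,K,[(286,200),(348,199.5)],.065).round(4));print("lane",wray(C,K,[(282,268),(349,267)],.06).round(4))
print("stand",wray(C,K,[(269,282),(445,282),(263,0),(475,0)],.066).round(4))
print("strip edges", wray(C,K,[(284,0),(352,0)],.065).round(4))
# finger tip check
print("tip", wray(C,K,[(317,290)],.211).round(4))
```

```text
[[0.5883 0.1812 0.065 ]
 [0.5377 0.1797 0.065 ]]
lane [[0.5922 0.2424 0.06  ]
 [0.5337 0.2402 0.06  ]]
stand [[0.603  0.2532 0.066 ]
 [0.4505 0.25   0.066 ]
 [0.6042 0.0382 0.066 ]
 [0.4545 0.035  0.066 ]]
strip edges [[0.5895 0.0376 0.065 ]
 [0.5413 0.0366 0.065 ]]
tip [[0.563  0.1948 0.211 ]]
```

Request:
move_arm --deltas '[{"travel": [0, 8, -25], "turn": 0, "claw": 0}, {"travel": [0, 8, -25], "turn": 0, "claw": 0}, {"travel": [0, 0, -25], "turn": 0, "claw": 0}, {"travel": [0, 0, -20], "turn": 0, "claw": 0}, {"travel": [0, 0, -15], "turn": 0, "claw": 0}, {"travel": [0, 0, -12], "turn": 0, "claw": 0}, {"travel": [0, 0, -10], "turn": 0, "claw": 0}, {"travel": [0, 0, -8], "turn": 0, "claw": 0}, {"travel": [0, 0, -5], "turn": 0, "claw": 0}, {"travel": [0, 0, -3], "turn": 0, "claw": 0}]'

```text
t: 4.55
ee_pos: [0.5638, 0.2119, 0.0878]
eef_rot: [-69.1, 90.0, 22.1]
force: [-0.2, -0.1, -0.9]
opening: 0.0001
```

Run:
```python
from h import *
p,d,C,K=wgrab("w4"); s=monitor.observe();print(s['t'],s['ee_pos'],s['force'])
```

```text
4.6 [0.56360196 0.21182758 0.08747988] [ 0.61407495 -0.84937009 -0.32439803]
```

View pics/w4.png

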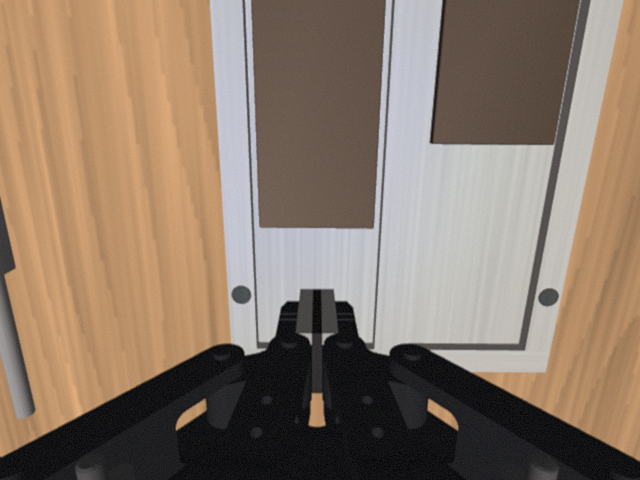

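The fingers stand in the lane behind the strip, whose rear edge is at row 228. Now I'll push.

Request:
move_arm --deltas '[{"travel": [0.2, -10, 0], "turn": 0, "claw": 0}, {"travel": [0.2, -8, 0], "turn": 0, "claw": 0}, {"travel": [0.2, -8, 0], "turn": 0, "claw": 0}, {"travel": [0.2, -9, 0], "turn": 0, "claw": 0}, {"travel": [0.2, -9, 0], "turn": 0, "claw": 0}, {"travel": [0.2, -9, 0], "turn": 0, "claw": 0}, {"travel": [0.2, -9, 0], "turn": 0, "claw": 0}, {"travel": [0.2, -9, 0], "turn": 0, "claw": 0}, {"travel": [0.2, -6, 0], "turn": 0, "claw": 0}, {"travel": [0.2, -3, 0], "turn": 0, "claw": 0}]'

```text
t: 5.85
ee_pos: [0.5658, 0.1314, 0.0879]
eef_rot: [108.0, 90.0, -160.8]
force: [-0.1, -0.4, 0.1]
opening: -0.0
```

Run:
```python
from h import *
eyes.grab_frame("wrist")
p,d,C,K=wgrab("w5"); s=monitor.observe();print(s['t'],s['ee_pos'],s['force'])
p,d=eyes.grab_frame("top");cv2.imwrite("pics/t5.png",cv2.resize(p[150:235,125:265],None,fx=5,fy=5,interpolation=cv2.INTER_CUBIC))
```

```text
5.95 [0.56576271 0.13153951 0.08792114] [-0.65555226  0.04110236  0.47205363]
```

View pics/w5.png

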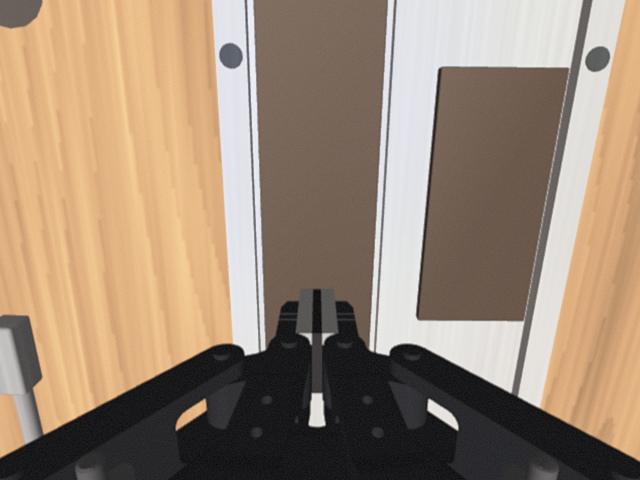

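View pics/t5.png

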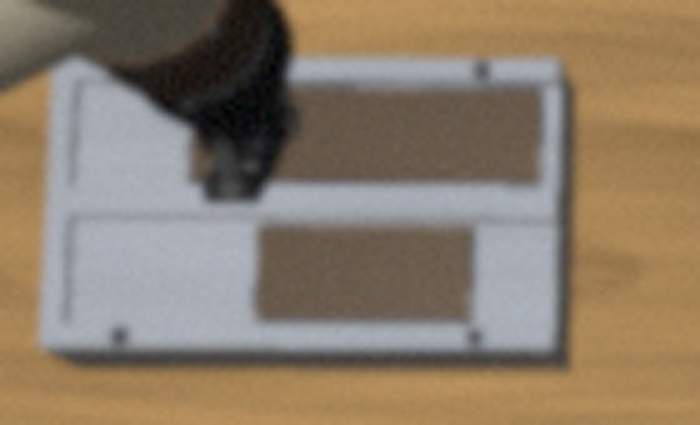

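The strip did not move: in the top view its front edge is unchanged, and the fingers now sit over its rear part with no force. So the tips are higher than 65 mm. I'll check the real tip height.

Run:
```python
from h import *
z=np.load("w5.npz");C,K,d=z["C"],z["K"],z["d"];W=wcloud(C,K,d)
for r in(285,292,296,300,310,320,330,340): print(r,W[r,308].round(4),W[r,317].round(4),W[r,326].round(4))
p,dd=eyes.grab_frame("side");cv2.imwrite("pics/s5.png",cv2.resize(p[100:240,200:420],None,fx=3.5,fy=3.5,interpolation=cv2.INTER_CUBIC))
```

```text
285 [0.569  0.127  0.0646] [0.5649 0.1269 0.0647] [0.5608 0.1267 0.065 ]
292 [0.5686 0.1194 0.089 ] [0.5651 0.1188 0.0901] [0.5617 0.1184 0.0909]
296 [0.5685 0.1189 0.0937] [0.5651 0.1185 0.0944] [0.5617 0.1192 0.0927]
300 [0.5684 0.119  0.0968] [0.5651 0.1187 0.0974] [0.5618 0.1189 0.0969]
310 [0.5683 0.1194 0.1041] [0.5651 0.1189 0.1049] [0.562  0.1187 0.1052]
320 [0.5681 0.1193 0.1115] [0.5651 0.1189 0.1119] [0.5621 0.119  0.1117]
330 [0.568  0.1187 0.1189] [0.5651 0.1188 0.1187] [0.5623 0.1189 0.1184]
340 [0.5678 0.1182 0.1255] [0.5651 0.1215 0.12  ] [0.5626 0.117  0.1273]
```

View pics/s5.png

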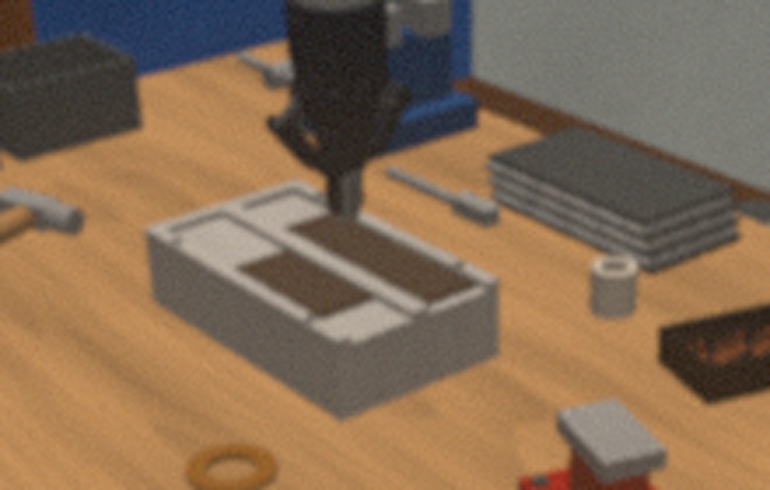

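The wrist depth shows the closed tips end about 22 mm above the strip, almost level with the TCP rather than 25 mm ahead of it. I'll go back behind the strip and descend again, feeling for the floor.

Request:
move_arm --deltas '[{"travel": [-0.5, 27, 0], "turn": 0, "claw": 0}, {"travel": [-0.5, 27, 0], "turn": 0, "claw": 0}, {"travel": [-0.5, 26, 0], "turn": 0, "claw": 0}, {"travel": [0, 0, -5], "turn": 0, "claw": 0}, {"travel": [0, 0, -5], "turn": 0, "claw": 0}, {"travel": [0, 0, -4], "turn": 0, "claw": 0}, {"travel": [0, 0, -3], "turn": 0, "claw": 0}, {"travel": [0, 0, 0], "turn": 0, "claw": 0}, {"travel": [0, 0, 0], "turn": 0, "claw": 0}, {"travel": [0, 0, 0], "turn": 0, "claw": 0}]'

```text
t: 7.3
ee_pos: [0.5644, 0.2118, 0.0712]
eef_rot: [-59.3, 90.0, 32.0]
force: [0.1, 0.4, 0.5]
opening: 0.0001
```

Run:
```python
from h import *
p,d,C,K=wgrab("w6"); s=monitor.observe();print(s['t'],s['ee_pos'],s['force'])
W=wcloud(C,K,d)
for r in(270,280,284,286,288,290,292,294,296,300): print(r,W[r,308].round(4),W[r,317].round(4),W[r,326].round(4))
cv2.imwrite("pics/w6c.png",cv2.resize(p[200:360,220:420],None,fx=4,fy=3.7))
```

```text
7.35 [0.5643196  0.21180847 0.07111524] [-1.00784393 -0.29163168 -0.6978937 ]
270 [0.5676 0.1956 0.0598] [0.5638 0.1954 0.0603] [0.56   0.1957 0.0591]
280 [0.5675 0.2005 0.0588] [0.5637 0.2003 0.0591] [0.5599 0.2001 0.0595]
284 [0.5675 0.2016 0.0606] [0.5637 0.2021 0.0592] [0.5598 0.2023 0.0586]
286 [0.5674 0.2028 0.0599] [0.5637 0.2028 0.0598] [0.5598 0.2029 0.0593]
288 [0.5675 0.2044 0.0584] [0.5636 0.2043 0.0584] [0.5598 0.2041 0.0588]
290 [0.5673 0.1996 0.0712] [0.5637 0.1993 0.0716] [0.5652 0.1376 0.2087]
292 [0.5672 0.1994 0.0733] [0.5637 0.1992 0.0737] [0.5603 0.1992 0.0735]
294 [0.5672 0.1995 0.0751] [0.5637 0.1995 0.0748] [0.5603 0.1993 0.0752]
296 [0.5671 0.1993 0.0772] [0.5638 0.1991 0.0776] [0.5604 0.1987 0.0782]
300 [0.5671 0.1997 0.0797] [0.5638 0.1994 0.0802] [0.5604 0.1992 0.0804]
```

View pics/w6c.png

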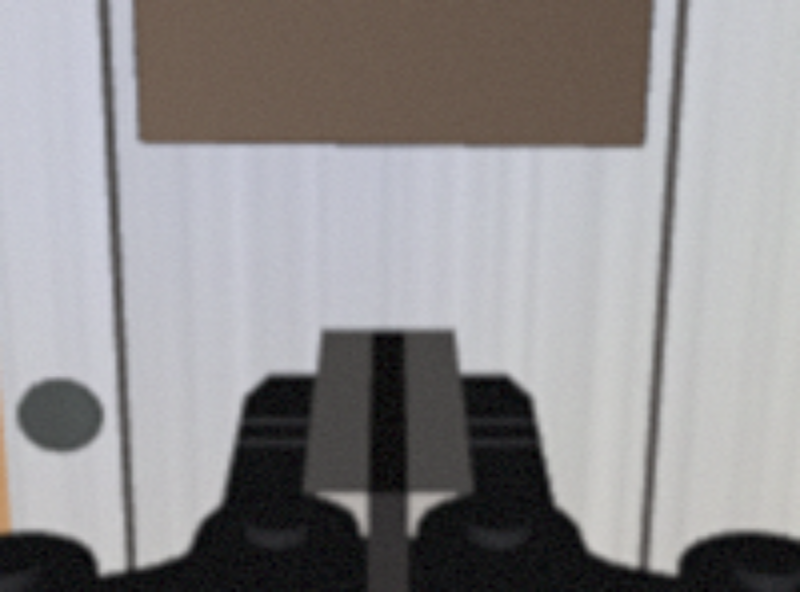

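Request:
move_arm --deltas '[{"travel": [0, 0, -2], "turn": 0, "claw": 0}, {"travel": [0, 0, -2], "turn": 0, "claw": 0}, {"travel": [0, 0, -1], "turn": 0, "claw": 0}, {"travel": [0, 0, -1], "turn": 0, "claw": 0}, {"travel": [0, 0, -1], "turn": 0, "claw": 0}, {"travel": [0, 0, -1], "turn": 0, "claw": 0}, {"travel": [0, -4, 0], "turn": 0, "claw": 0}, {"travel": [0, -4, 0], "turn": 0, "claw": 0}, {"travel": [0, 0, 0], "turn": 0, "claw": 0}, {"travel": [0, 0, 0], "turn": 0, "claw": 0}]'

```text
t: 8.6
ee_pos: [0.566, 0.2052, 0.0647]
eef_rot: [-61.6, 89.7, 29.7]
force: [0.1, 2.5, 6.6]
opening: 0.0003
```

Run:
```python
from h import *
p,d,C,K=wgrab("w7"); s=monitor.observe();print(s['t'],s['ee_pos'],s['force'])
W=wcloud(C,K,d)
for r in(284,286,288,290,292,294,296,300): print(r,W[r,308].round(4),W[r,317].round(4),W[r,326].round(4))
```

```text
8.65 [0.56598587 0.20515596 0.06473562] [-0.36345492  2.36660715  5.95720122]
284 [0.569  0.1927 0.0594] [0.5654 0.1929 0.0589] [0.5617 0.1928 0.0588]
286 [0.569  0.1933 0.06  ] [0.5653 0.1938 0.0588] [0.5617 0.1933 0.0596]
288 [0.569  0.1941 0.0603] [0.5653 0.1948 0.0585] [0.5617 0.1941 0.0597]
290 [0.5688 0.1926 0.0654] [0.5653 0.1928 0.0649] [0.5618 0.1929 0.0645]
292 [0.5688 0.1926 0.0673] [0.5653 0.1928 0.0666] [0.5619 0.192  0.0682]
294 [0.5687 0.1926 0.0692] [0.5653 0.193  0.0681] [0.5619 0.1926 0.0687]
296 [0.5687 0.1927 0.0706] [0.5653 0.193  0.0699] [0.5619 0.193  0.0697]
300 [0.5686 0.1928 0.0738] [0.5653 0.1929 0.0735] [0.562  0.1924 0.0744]
```

Floor contact is confirmed (6 N at TCP z = 64.7 mm), so the tips are about 4.7 mm ahead of the TCP. I'll lift 3 mm and push.

Request:
move_arm --deltas '[{"travel": [-1, 0, 3], "turn": 0, "claw": 0}, {"travel": [0.2, -7, 0.3], "turn": 0, "claw": 0}, {"travel": [0.2, -7, 0], "turn": 0, "claw": 0}, {"travel": [0.2, -10, 0], "turn": 0, "claw": 0}, {"travel": [0.2, -10, 0], "turn": 0, "claw": 0}, {"travel": [0.2, -10, 0], "turn": 0, "claw": 0}, {"travel": [0.2, -10, 0], "turn": 0, "claw": 0}, {"travel": [0.2, -10, 0], "turn": 0, "claw": 0}, {"travel": [0.2, -7, 0], "turn": 0, "claw": 0}, {"travel": [0.2, -4, 0], "turn": 0, "claw": 0}]'

```text
t: 9.9
ee_pos: [0.5651, 0.1283, 0.0663]
eef_rot: [-61.2, 90.0, 30.0]
force: [0.3, 1.5, -0.1]
opening: 0.0001
```

```bash
cat >> h.py <<'E'
def tcrop(n,y0,y1,x0,x1,f):
    p,d=eyes.grab_frame("top");cv2.imwrite(f"pics/{n}.png",cv2.resize(p[y0:y1,x0:x1],None,fx=f,fy=f,interpolation=cv2.INTER_CUBIC));np.savez(n+".npz",p=p,d=d)
E
python3 - <<'E'
from h import *
tcrop("t8",150,235,125,285,5); s=monitor.observe();print(s['t'],s['ee_pos'],s['force'])
E
```

```text
9.95 [0.56501825 0.12809468 0.06625966] [0.05210333 0.1615567  0.57409691]
```

View pics/t8.png

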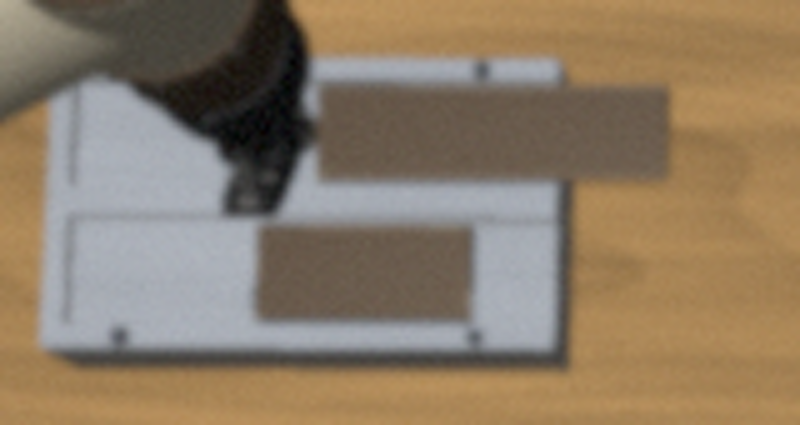

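The strip now overhangs about 55 mm and the short strip hasn't moved. I'll push 5 mm more, then rise and move over the protruding end.

Request:
move_arm --deltas '[{"travel": [0, -3, 0], "turn": 0, "claw": 0}, {"travel": [0, -2, 0], "turn": 0, "claw": 0}, {"travel": [0, 0, 0], "turn": 0, "claw": 0}, {"travel": [0, 6, 0], "turn": 0, "claw": 0}, {"travel": [0, 0, 40], "turn": 0, "claw": 0}, {"travel": [0, 0, 50], "turn": 0, "claw": 0}, {"travel": [0.5, -40, 10], "turn": 0, "claw": 70}, {"travel": [0.5, -40, 0], "turn": 0, "claw": 70}, {"travel": [0.5, -40, 0], "turn": 0, "claw": 70}, {"travel": [0, -40, 0], "turn": 0, "claw": 70}]'

```text
t: 11.2
ee_pos: [0.5666, -0.031, 0.1664]
eef_rot: [-85.3, 90.0, 6.0]
force: [0.4, -0.5, -0.4]
opening: 0.0695
```

Run:
```python
from h import *
eyes.grab_frame("wrist");eyes.grab_frame("wrist");eyes.grab_frame("wrist")
p,d,C,K=wgrab("w9"); s=monitor.observe();print(s['t'],s['ee_pos'],s['force'],s['opening'])
tcrop("t9",150,235,125,285,5)
```

```text
11.4 [ 0.56654506 -0.03045936  0.16620386] [-0.56324617  0.79804397 -0.76379305] 0.07013068415193566
```

View pics/w9.png

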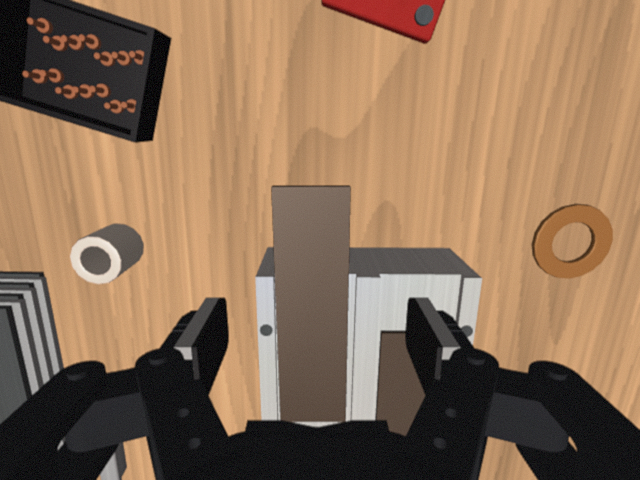

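View pics/t9.png

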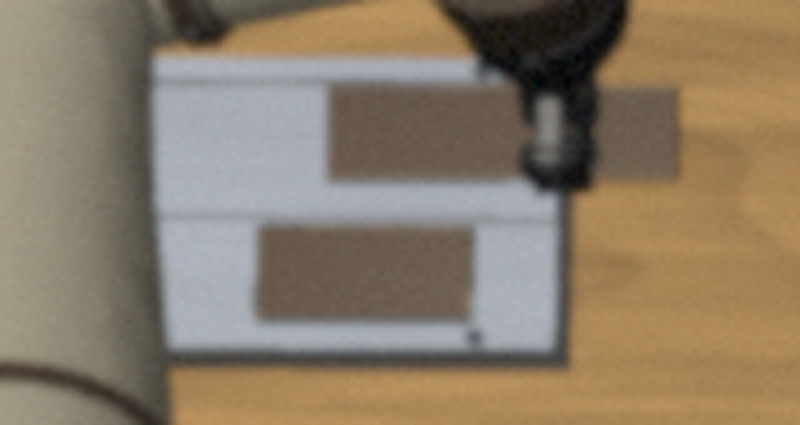

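Run:
```python
from h import *
z=np.load("w9.npz");C,K,d=z["C"],z["K"],z["d"];W=wcloud(C,K,d)
P=wray(C,K,[(272.5,186),(350,186),(278.5,420),(346,420)],.065);print(P.round(4), (P[0]+P[1]-P[2]-P[3])/2)
print("stand",wray(C,K,[(257,277),(481,276)],.066).round(4))
for (c,r) in((215,299),(220,301),(215,310),(420,301),(428,301),(425,310)): print(c,r,W[r,c].round(4))
print((pose()[0][:3,1]),np.degrees(np.arctan2(*pose()[0][1::-1,1])))
```

```text
[[ 0.5939 -0.0683  0.065 ]
 [ 0.5454 -0.0692  0.065 ]
 [ 0.5919  0.1094  0.065 ]
 [ 0.5407  0.1084  0.065 ]] [ 0.00336053 -0.17771527  0.        ]
stand [[ 0.605  -0.0074  0.066 ]
 [ 0.4554 -0.0108  0.066 ]]
215 299 [ 0.6033 -0.0433  0.1749]
220 301 [ 0.6014 -0.0429  0.1756]
215 310 [ 0.6013 -0.0431  0.1831]
420 301 [ 0.5281 -0.0444  0.1761]
428 301 [ 0.5255 -0.045   0.1772]
425 310 [ 0.5284 -0.0449  0.184 ]
[-9.99762195e-01 -2.18068019e-02 -1.31404340e-04] -178.75046323156644
```

Request:
move_arm --deltas '[{"travel": [3, -8, 0], "turn": 0, "claw": 72}, {"travel": [0, 0, -20], "turn": 0, "claw": 72}, {"travel": [0, 0, -25], "turn": 0, "claw": 72}, {"travel": [0, 0, -20], "turn": 0, "claw": 72}, {"travel": [0, 0, -12], "turn": 0, "claw": 72}, {"travel": [0, 0, -10], "turn": 0, "claw": 72}, {"travel": [0, 0, -10], "turn": 0, "claw": 72}, {"travel": [0, 0, -8], "turn": 0, "claw": 72}, {"travel": [0, 0, 0], "turn": 0, "claw": 72}, {"travel": [0, 0, 0], "turn": 0, "claw": 72}]'

```text
t: 12.7
ee_pos: [0.5699, -0.0382, 0.0616]
eef_rot: [-90.5, 90.0, 0.8]
force: [1.0, 0.6, -0.1]
opening: 0.0717
```

Run:
```python
from h import *
p,d,C,K=wgrab("w10"); s=monitor.observe();print(s['t'],s['ee_pos'],s['force'],s['opening'])
W=wcloud(C,K,d)
for (c,r) in((215,299),(220,301),(215,310),(420,301),(428,301),(425,310)): print(c,r,W[r,c].round(4))
```

```text
12.75 [ 0.56991338 -0.03818433  0.06167781] [-0.04672295  0.54229699 -0.5765149 ] 0.07225801055766944
215 299 [ 0.6069 -0.0499  0.07  ]
220 301 [ 0.6057 -0.0481  0.0679]
215 310 [ 0.6049 -0.0495  0.078 ]
420 301 [ 0.5316 -0.0514  0.0715]
428 301 [ 0.5286 -0.0513  0.0712]
425 310 [ 0.5313 -0.0508  0.0774]
```

View pics/w10.png

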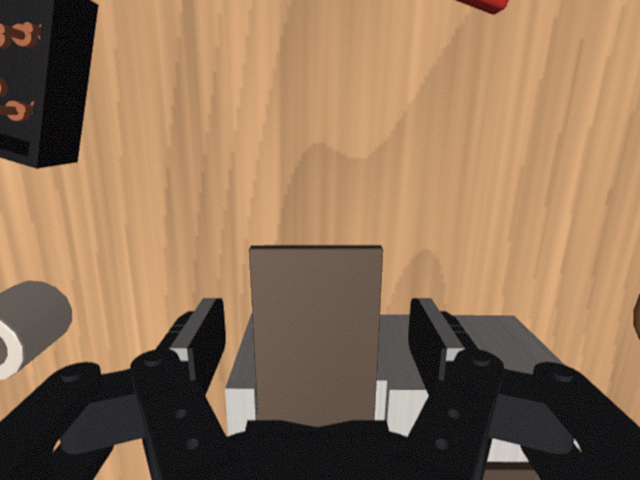

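The strip is centred between the open fingers, which are outside the stand end. I'll lower 13 mm more and grip.

Request:
move_arm --deltas '[{"travel": [0, 0, -7], "turn": 0, "claw": 72}, {"travel": [0, 0, -6], "turn": 0, "claw": 72}, {"travel": [0, 0, 0], "turn": 0, "claw": 72}, {"travel": [0, 0, 0], "turn": 0, "claw": 58}, {"travel": [0, 0, 0], "turn": 0, "claw": 45}, {"travel": [0, 0, 0], "turn": 0, "claw": 40}, {"travel": [0, 0, 0], "turn": 0, "claw": 40}, {"travel": [0, 0, 0], "turn": 0, "claw": 40}, {"travel": [0, 0, 0], "turn": 0, "claw": 40}, {"travel": [0, 0, 0], "turn": 0, "claw": 40}]' --grip_force 80

```text
t: 14.0
ee_pos: [0.5698, -0.0382, 0.0484]
eef_rot: [-89.6, 90.0, 1.7]
force: [-1.5, 0.1, 4.2]
opening: 0.0477
```

Run:
```python
from h import *
p,d,C,K=wgrab("w11"); s=monitor.observe();print(s['t'],s['ee_pos'],s['force'],s['opening'])
```

```text
14.05 [ 0.56974377 -0.03821814  0.04841345] [-1.4844898  -0.17784027  3.6030679 ] 0.047871767767338425
```

View pics/w11.png

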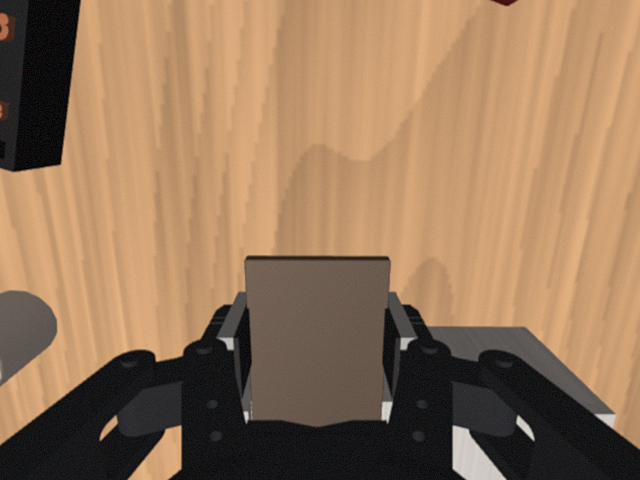

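Both pads touch the long edges (columns 247 and 388, opening 48 mm). I'll lift.

Request:
move_arm --deltas '[{"travel": [0, 0, 2], "turn": 0, "claw": 40}, {"travel": [0, 0, 4], "turn": 0, "claw": 40}, {"travel": [0, 0, 6], "turn": 0, "claw": 40}, {"travel": [0, 0, 8], "turn": 0, "claw": 40}, {"travel": [0, 0, 10], "turn": 0, "claw": 40}, {"travel": [0, 0, 10], "turn": 0, "claw": 40}, {"travel": [0, 0, 10], "turn": 0, "claw": 40}, {"travel": [0, 0, 10], "turn": 0, "claw": 40}, {"travel": [0, 0, 5], "turn": 0, "claw": 40}, {"travel": [0, 0, 0], "turn": 0, "claw": 40}]'

```text
t: 15.3
ee_pos: [0.5697, -0.0382, 0.1136]
eef_rot: [-75.7, 90.0, 15.5]
force: [-0.2, -0.4, -0.8]
opening: 0.048
```

Run:
```python
from h import *
p,d,C,K=wgrab("w12"); s=monitor.observe();print(s['t'],s['ee_pos'],s['force'],s['opening'])
tcrop("t12",130,260,125,325,4)
W=wcloud(C,K,d)
for r in range(262,400,20): print(r,W[r,317].round(4))
p,dd=eyes.grab_frame("side");cv2.imwrite("pics/s12.png",cv2.resize(p[80:260,220:440],None,fx=3.3,fy=3.3,interpolation=cv2.INTER_CUBIC))
```

```text
15.35 [ 0.56940003 -0.03822924  0.11318651] [ 0.5491727  -0.36769676 -1.58361685] 0.047523922705041334
262 [ 0.5694 -0.0681  0.1301]
282 [ 0.5693 -0.0606  0.1295]
302 [ 0.5691 -0.0527  0.1287]
322 [ 0.5689 -0.0451  0.1293]
342 [ 0.5688 -0.0369  0.1289]
362 [ 0.5686 -0.0289  0.1296]
382 [ 0.5684 -0.0197  0.1287]
```

View pics/w12.png

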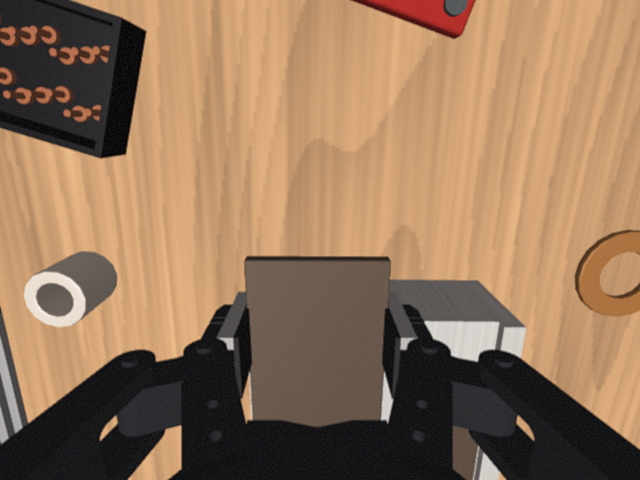

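View pics/t12.png

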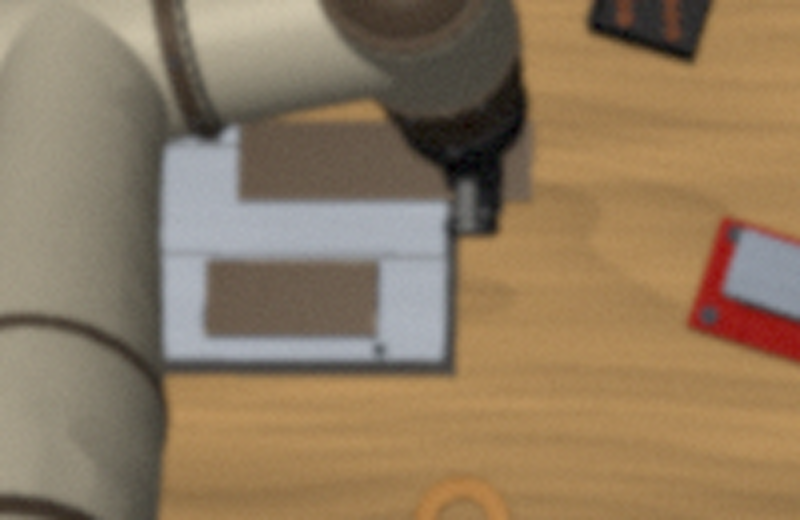

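View pics/s12.png

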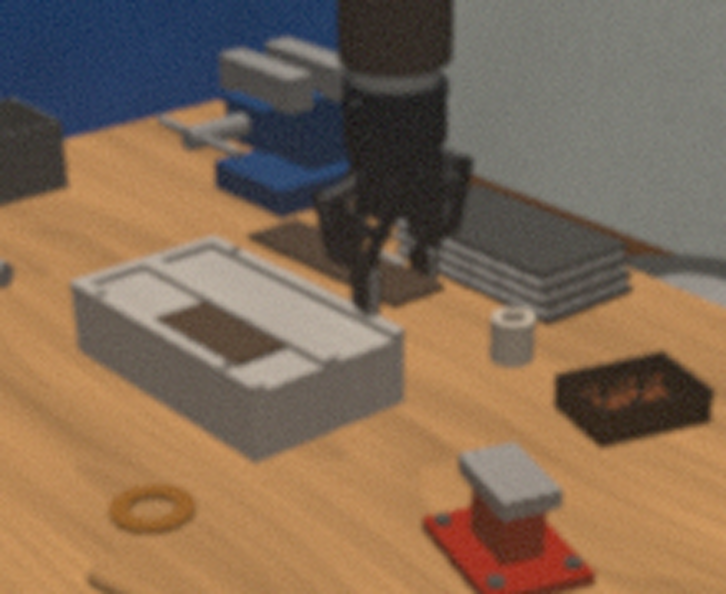

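The strip is held level (its top is at z = 129 mm along the whole visible length) and the lane is empty behind it. Now I'll measure its offset to the TCP in both cameras.

Run:
```python
from h import *
z=np.load("w12.npz");C,K,d=z["C"],z["K"],z["d"]
print("wrist front",wray(C,K,[(246,259),(389,259)],.1292).round(4))
def c(x,y):return [125+x/4-.4,130+y/4-.4]
print("top",ray("top",[c(241,123),c(239,200),c(531,122),c(530,201)],.1292).round(4))
z=np.load("t9.npz")
c=lambda x,y:[125+x/5-.4,150+y/5-.4]
print("t9",ray("top",[c(331,87),c(330,181),c(679,88),c(678,180)],.065).round(4))
```

```text
wrist front [[ 0.5934 -0.0683  0.1292]
 [ 0.5451 -0.0694  0.1292]]
top [[ 0.5896  0.1128  0.1292]
 [ 0.5412  0.1116  0.1292]
 [ 0.5941 -0.0647  0.1292]
 [ 0.5443 -0.0656  0.1292]]
t9 [[ 0.5908  0.1123  0.065 ]
 [ 0.5413  0.1105  0.065 ]
 [ 0.5942 -0.0667  0.065 ]
 [ 0.5456 -0.0677  0.065 ]]
```

Request:
move_arm --deltas '[{"travel": [-7.5, -24, 0], "turn": -1.8, "claw": 40}, {"travel": [-7.5, -24, 0], "turn": -1.8, "claw": 40}, {"travel": [-7.5, -24, 0], "turn": -1.8, "claw": 40}, {"travel": [-7.5, -24, 0], "turn": -1.8, "claw": 40}, {"travel": [-7.5, -24, 0], "turn": -1.8, "claw": 40}, {"travel": [-7.5, -24, 0], "turn": -1.8, "claw": 40}, {"travel": [-7.5, -24, 0], "turn": -1.8, "claw": 40}, {"travel": [-7.5, -24, 0], "turn": -1.8, "claw": 40}, {"travel": [-7.5, -24, 0], "turn": -1.8, "claw": 40}, {"travel": [-7, -24, 0], "turn": -1.8, "claw": 40}]'

```text
t: 16.7
ee_pos: [0.4945, -0.2789, 0.1127]
eef_rot: [91.6, 89.9, 164.8]
force: [0.9, 0.5, -1.3]
opening: 0.0475
```

Run:
```python
from h import *
for i in range(3):eyes.grab_frame("wrist")
p,d,C,K=wgrab("w13"); T,s=pose();print(s['t'],s['ee_pos'],s['force'],s['opening'],np.degrees(np.arctan2(T[1,1],T[0,1])))
tcrop("t13",150,270,245,405,5)
W=wcloud(C,K,d)
for r in range(262,400,20): print(r,W[r,317].round(4))
```

```text
16.9 [ 0.49471796 -0.27828093  0.11274537] [-1.29133916  0.37740899 -0.82417015] 0.04756356195789552 163.21074052768566
262 [ 0.4855 -0.307   0.1273]
282 [ 0.4875 -0.3004  0.1285]
302 [ 0.4898 -0.2929  0.1279]
322 [ 0.4921 -0.2853  0.1276]
342 [ 0.4943 -0.2781  0.1286]
362 [ 0.497  -0.2692  0.1271]
382 [ 0.4993 -0.2616  0.1282]
```

View pics/w13.png

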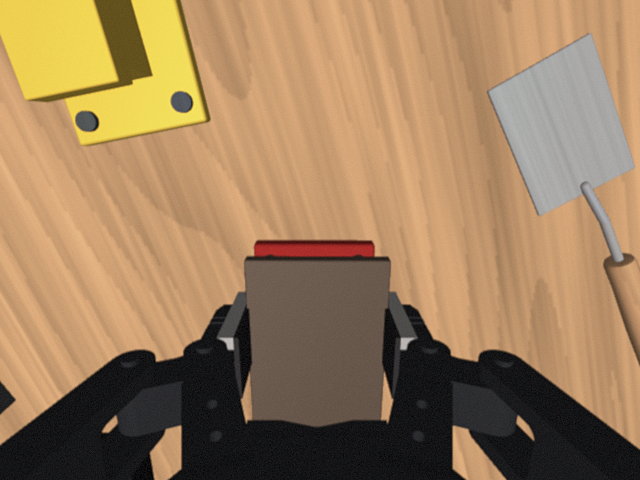

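View pics/t13.png

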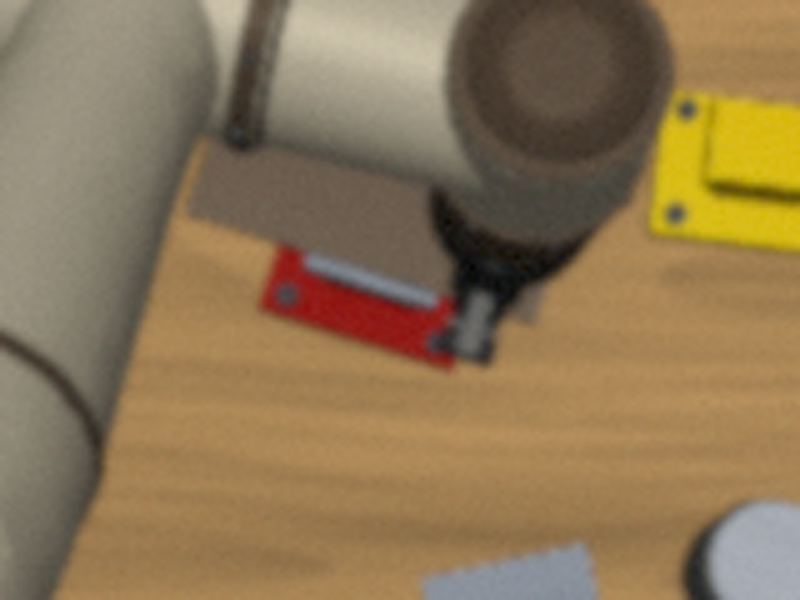

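The wrist view shows the strip lying over the anvil, with the foot's far edge at row 241. The top view shows the strip's rear end (203,138)–(190,213), its front corner (533,322) and the edge of the steel plate beneath it. Next I'll compute the offsets.

Run:
```python
from h import *
z=np.load("w13.npz");C,K,d=z["C"],z["K"],z["d"];p=z["p"]
cv2.imwrite("pics/w13c.png",cv2.resize(p[225:275,235:400],None,fx=4.8,fy=6,interpolation=cv2.INTER_CUBIC))
F=wray(C,K,[(246,260),(389,260)],.128);print("front",F.round(4),F.mean(0))
f=np.array([np.cos(np.radians(-107)),np.sin(np.radians(-107))])
for zz,row in((0,241),(.012,241),(.012,247)):
    E=wray(C,K,[(255,row),(374,row)],zz);print(zz,row,E.round(4),"width",np.linalg.norm(E[0]-E[1]),"anvil centre",(E.mean(0)[:2]-55e-3*f).round(4))
print("strip centre wrist",F.mean(0)[:2]-.09*f)
c=lambda x,y:[245+x/5-.4,150+y/5-.4]
P=ray("top",[c(203,138),c(190,213),c(533,322)],.128);print("top strip",P.round(4))
v=P[2]-P[1];print(np.linalg.norm(v),np.degrees(np.arctan2(v[1],v[0])))
print("centre top",(P[0]+P[2])/2)
```

```text
front [[ 0.5082 -0.3149  0.128 ]
 [ 0.4619 -0.3008  0.128 ]] [ 0.48504038 -0.30785414  0.128     ]
0 241 [[ 0.5348 -0.2893  0.    ]
 [ 0.457  -0.2657  0.    ]] width 0.08133109175896784 anvil centre [ 0.512  -0.2249]
0.012 241 [[ 0.5318 -0.2922  0.012 ]
 [ 0.4578 -0.2697  0.012 ]] width 0.07743015094453781 anvil centre [ 0.5109 -0.2284]
0.012 247 [[ 0.5332 -0.2884  0.012 ]
 [ 0.4588 -0.2657  0.012 ]] width 0.07779396141414593 anvil centre [ 0.5121 -0.2245]
strip centre wrist [ 0.51135383 -0.22178671]
top strip [[ 0.5527 -0.1341  0.128 ]
 [ 0.515  -0.1287  0.128 ]
 [ 0.4642 -0.297   0.128 ]]
0.17583172618840817 -106.79472379266318
centre top [ 0.50845877 -0.21554771  0.128     ]
```

View pics/w13c.png

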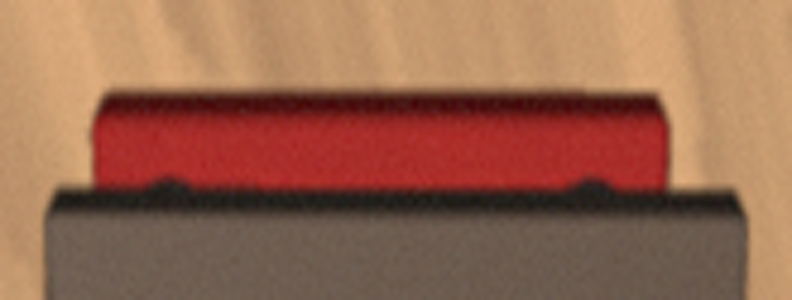

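Request:
move_arm --deltas '[{"travel": [1.5, -6, 0], "turn": 0, "claw": 40}, {"travel": [0, 0, -7], "turn": 0, "claw": 40}, {"travel": [0, 0, -7], "turn": 0, "claw": 40}, {"travel": [0, 0, -7], "turn": 0, "claw": 40}, {"travel": [0, 0, -7], "turn": 0, "claw": 40}, {"travel": [0, 0, -7], "turn": 0, "claw": 40}, {"travel": [0, 0, -6], "turn": 0, "claw": 40}, {"travel": [0, 0, -5], "turn": 0, "claw": 40}, {"travel": [0, 0, -2], "turn": 0, "claw": 40}, {"travel": [0, 0, 0], "turn": 0, "claw": 40}]'

```text
t: 18.2
ee_pos: [0.4965, -0.2842, 0.0652]
eef_rot: [114.9, 90.0, -171.8]
force: [0.4, -0.4, -0.2]
opening: 0.0478
```

Run:
```python
from h import *
eyes.grab_frame("wrist")
p,d,C,K=wgrab("w14"); T,s=pose();print(s['t'],s['ee_pos'],s['force'],s['opening'],np.degrees(np.arctan2(T[1,1],T[0,1])))
tcrop("t14",150,270,245,405,5)
cv2.imwrite("pics/w14c.png",cv2.resize(p[205:285,220:420],None,fx=4,fy=6,interpolation=cv2.INTER_CUBIC))
q,dd=eyes.grab_frame("side");cv2.imwrite("pics/s14.png",cv2.resize(q[160:290,300:480],None,fx=4.4,fy=4.4,interpolation=cv2.INTER_CUBIC))
```

```text
18.3 [ 0.49673162 -0.28428392  0.06542856] [ 1.46973352  0.16684691 -0.10964651] 0.04782500364788902 163.25359831655967
```

View pics/w14c.png

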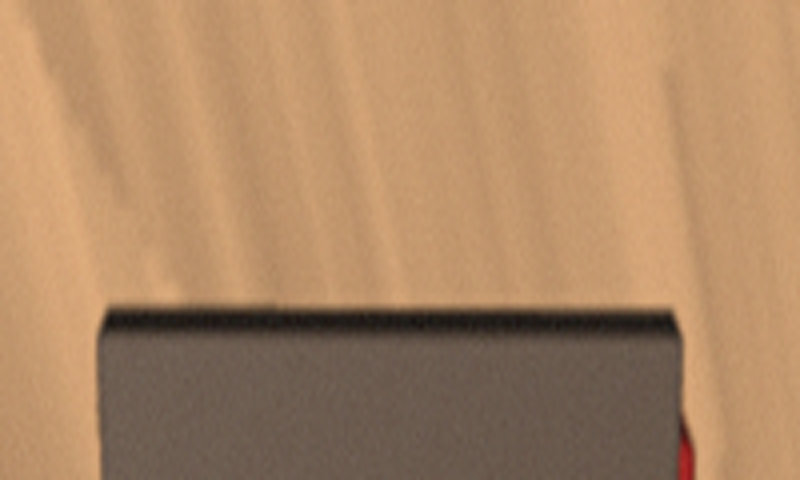

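View pics/t14.png

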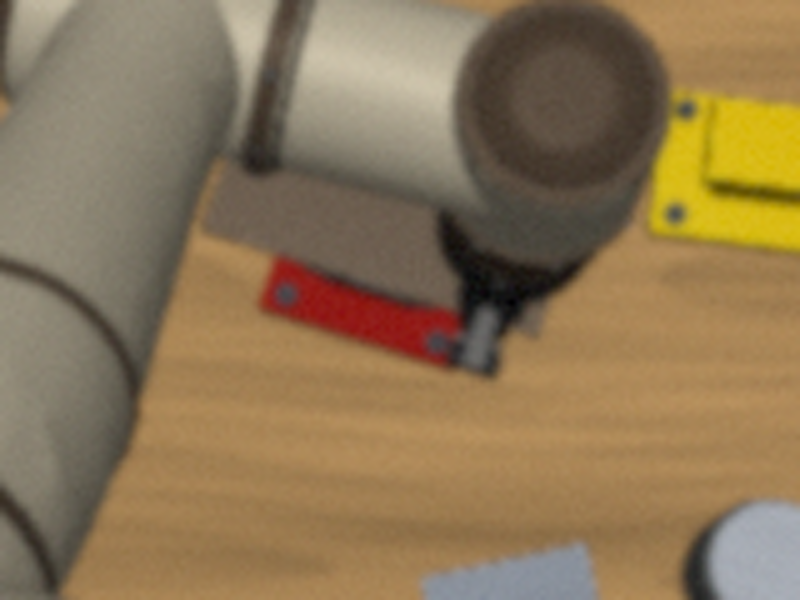

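View pics/s14.png

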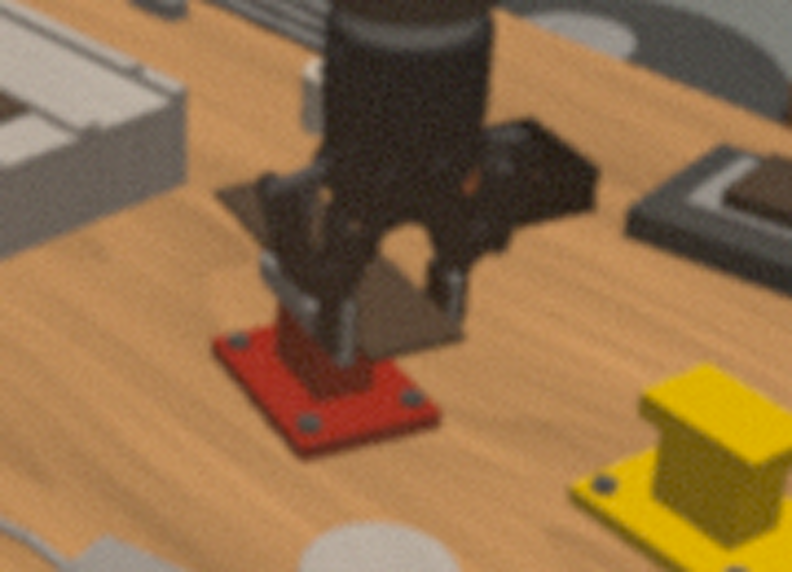

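Run:
```python
from h import *
z=np.load("w14.npz");C,K,d,p=z["C"],z["K"],z["d"],z["p"]
cv2.imwrite("pics/w14d.png",cv2.resize(p[250:330,220:420],None,fx=4,fy=6,interpolation=cv2.INTER_CUBIC))
W=wcloud(C,K,d)
print("ztop",[W[r,317].round(4) for r in (265,300,340,380)])
f=np.array([np.cos(np.radians(-106.8)),np.sin(np.radians(-106.8))])
F=wray(C,K,[(245,261),(390.3,261)],W[300,317,2]);print("front",F.round(4),"c",F.mean(0)[:2]-.09*f)
c=lambda x,y:[245+x/5-.4,150+y/5-.4]
P=ray("top",[c(224,157),c(205,233),c(540,333)],.0815);print("top strip",P.round(4))
v=P[2]-P[1];print(np.linalg.norm(v),np.degrees(np.arctan2(v[1],v[0])),"corner c",(P[0]+P[2])/2,"rear c",(P[0]+P[1])[:2]/2+.09*f)
Q=ray("top",[c(277,259),c(262,309)],.012);print("foot rear edge",Q.round(4),"centre if",)
```

```text
ztop [array([ 0.4879, -0.3119,  0.0817]), array([ 0.4917, -0.2993,  0.0813]), array([ 0.4962, -0.2843,  0.0814]), array([ 0.5013, -0.2676,  0.0806])]
front [[ 0.5108 -0.3201  0.0813]
 [ 0.4639 -0.306   0.0813]] c [ 0.51334901 -0.22689941]
top strip [[ 0.5551 -0.143   0.0815]
 [ 0.5154 -0.1343  0.0815]
 [ 0.4673 -0.3047  0.0815]]
0.177062834828596 -105.76306263659113 corner c [ 0.51121983 -0.22382678  0.0815    ] rear c [ 0.5092574  -0.22478349]
foot rear edge [[ 0.5174 -0.1701  0.012 ]
 [ 0.4901 -0.1626  0.012 ]] centre if
```

View pics/w14d.png

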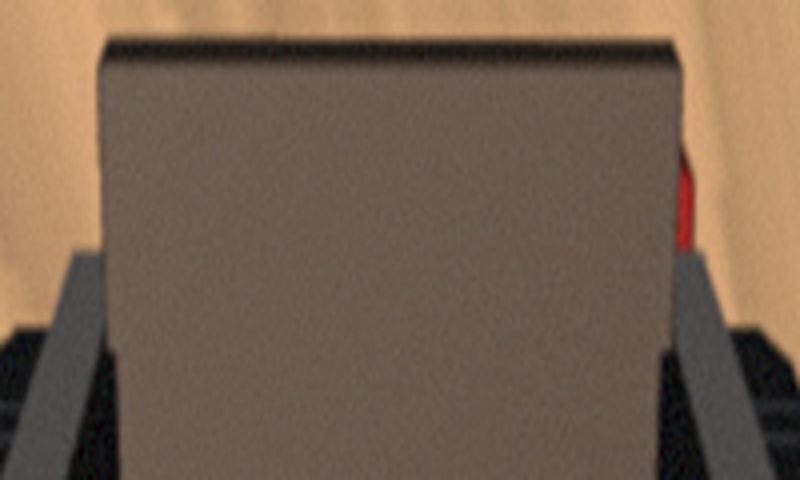

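Run:
```python
from h import *
z=np.load("w14.npz");C,K=z["C"],z["K"]
E=wray(C,K,[(393.3,282),(393.3,288)],.012)
n=np.array([np.sin(np.radians(106.8)),np.cos(np.radians(106.8))]) # perp, towards +x
c=np.array([.51335,-.2269])
print(E.round(4),(E[:,:2]-c)@n*1000)
```

```text
[[ 0.4588 -0.2657  0.012 ]
 [ 0.4597 -0.2623  0.012 ]] [-40.96045444 -41.16226063]
```

Request:
move_arm --deltas '[{"travel": [-0.5, 0, -1], "turn": 0, "claw": 40}, {"travel": [0, 0, -1], "turn": 0, "claw": 40}, {"travel": [0, 0, -1], "turn": 0, "claw": 40}, {"travel": [0, 0, -1], "turn": 0, "claw": 40}, {"travel": [0, 0, -1], "turn": 0, "claw": 40}, {"travel": [0, 0, -1], "turn": 0, "claw": 40}, {"travel": [0, 0, -0.5], "turn": 0, "claw": 40}, {"travel": [0, 0, -0.5], "turn": 0, "claw": 40}, {"travel": [0, 0, 0], "turn": 0, "claw": 40}, {"travel": [0, 0, 0], "turn": 0, "claw": 40}]'

```text
t: 19.65
ee_pos: [0.4961, -0.2842, 0.0586]
eef_rot: [-116.0, 90.0, -42.8]
force: [-1.0, -0.3, 3.7]
opening: 0.0481
```

Contact: 3.7 N upward at the expected height. Releasing.

Request:
move_arm --deltas '[{"travel": [0, 0, -0.3], "turn": 0, "claw": 40}, {"travel": [0, 0, 0], "turn": 0, "claw": 50}, {"travel": [0, 0, 0], "turn": 0, "claw": 54}, {"travel": [0, 0, 0], "turn": 0, "claw": 60}, {"travel": [0, 0, 0], "turn": 0, "claw": 68}, {"travel": [0, 0, 0], "turn": 0, "claw": 74}, {"travel": [0, 0, 0], "turn": 0, "claw": 74}, {"travel": [0, 0, 5], "turn": 0, "claw": 74}, {"travel": [0, 0, 10], "turn": 0, "claw": 74}, {"travel": [0, 0, 15], "turn": 0, "claw": 74}]'

```text
t: 20.9
ee_pos: [0.496, -0.2842, 0.0888]
eef_rot: [116.5, 90.0, -170.2]
force: [0.4, -0.1, 0.9]
opening: 0.0739
```

Run:
```python
from h import *
p,d,C,K=wgrab("w16"); T,s=pose();print(s['t'],s['ee_pos'],s['force'],s['opening'])
```

```text
20.95 [ 0.49756536 -0.2848628   0.091326  ] [1.56538211 0.49650165 1.49455889] 0.07391968039558754
```

View pics/w16.png

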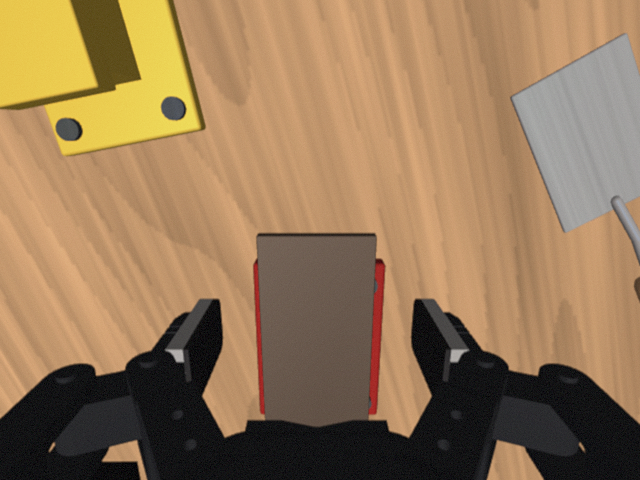

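The strip is released and rests on the anvil. I'll rise, move back so both cameras see it whole, and check it.

Request:
move_arm --deltas '[{"travel": [0, 0, 20], "turn": 0, "claw": 74}, {"travel": [0, 0, 35], "turn": 0, "claw": 74}, {"travel": [0, 0, 40], "turn": 0, "claw": 74}, {"travel": [0, 0, 30], "turn": 0, "claw": 74}, {"travel": [-5, 10, 20], "turn": 0, "claw": 74}, {"travel": [0, 20, 0], "turn": 0, "claw": 74}, {"travel": [0, 20, 0], "turn": 0, "claw": 74}, {"travel": [0, 15, 0], "turn": 0, "claw": 74}, {"travel": [0, 0, 0], "turn": 0, "claw": 74}, {"travel": [0, 0, 0], "turn": 0, "claw": 74}]'

```text
t: 22.2
ee_pos: [0.4911, -0.2192, 0.2326]
eef_rot: [113.2, 90.0, -173.5]
force: [0.4, -0.1, 1.0]
opening: 0.0737
```

Run:
```python
from h import *
eyes.grab_frame("wrist")
p,d,C,K=wgrab("w17"); T,s=pose();print(s['t'],s['ee_pos'],s['force'],s['opening'])
q,dd=eyes.grab_frame("side");cv2.imwrite("pics/s17.png",cv2.resize(q[160:290,300:480],None,fx=4.4,fy=4.4,interpolation=cv2.INTER_CUBIC))
```

```text
22.3 [ 0.49105    -0.2195605   0.23267245] [-0.33917593  0.03036092 -0.20299122] 0.07389531001626867
```

View pics/w17.png

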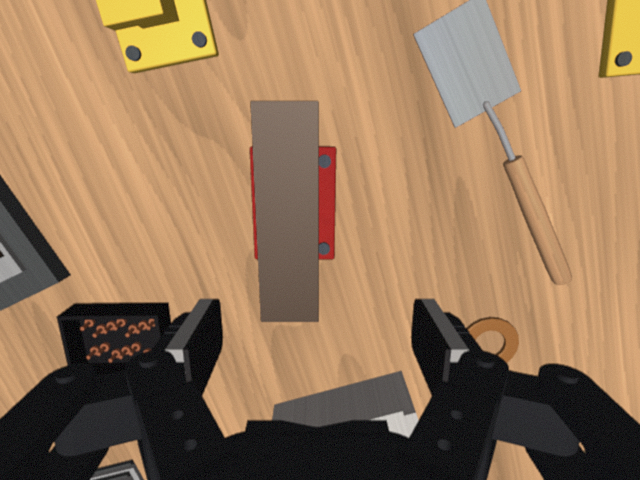

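View pics/s17.png

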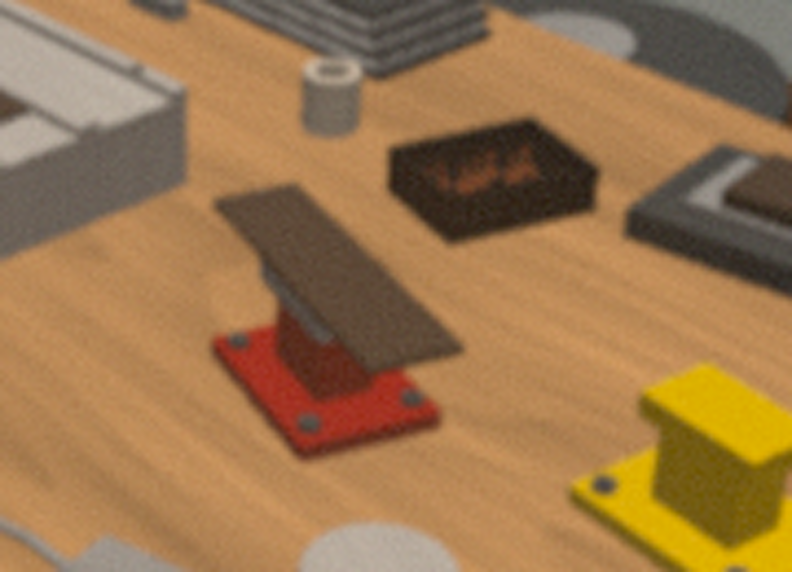

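Run:
```python
from h import *
z=np.load("w17.npz");C,K,d=z["C"],z["K"],z["d"];W=wcloud(C,K,d)
S=wray(C,K,[(250.5,101),(319,101),(261,321),(318.5,321)],.075)[:,:2];F=wray(C,K,[(250,147),(336,147),(255,259),(335,259)],.012)[:,:2]
n=lambda a:np.linalg.norm(a)*1000
ax=(S[0]+S[1]-S[2]-S[3])/2;fx=(F[0]+F[1]-F[2]-F[3])/2
print("strip",n(ax),n(S[0]-S[1]),n(S[2]-S[3]),np.degrees(np.arctan2(ax[1],ax[0])),S.mean(0))
print("foot",n(fx),n(F[0]-F[1]),n(F[2]-F[3]),np.degrees(np.arctan2(fx[1],fx[0])),F.mean(0))
u=fx/np.linalg.norm(fx);dd=S.mean(0)-F.mean(0);print("along,perp mm",dd@u*1000,(u[0]*dd[1]-u[1]*dd[0])*1000)
print("z",[W[r,285,2].round(4) for r in(110,160,210,260,310)])
```

```text
strip 178.26687968438512 49.796422589009126 49.43871852722699 -106.76975957421725 [ 0.51234485 -0.22767619]
foot 108.22809562281094 78.39591593426164 79.37882671351467 -106.74862587577705 [ 0.51100464 -0.22628578]
along,perp mm 0.9452085799943575 1.6840317740036883
z [np.float64(0.0751), np.float64(0.0751), np.float64(0.0743), np.float64(0.0744), np.float64(0.0741)]
```

Run:
```python
from h import *
tcrop("t17",150,270,125,405,2.8);print(monitor.observe()['t'])
print(ticket.finish_job())
```

```text
22.4
the job is handed in; nothing more can be done
None
```

View pics/t17.png

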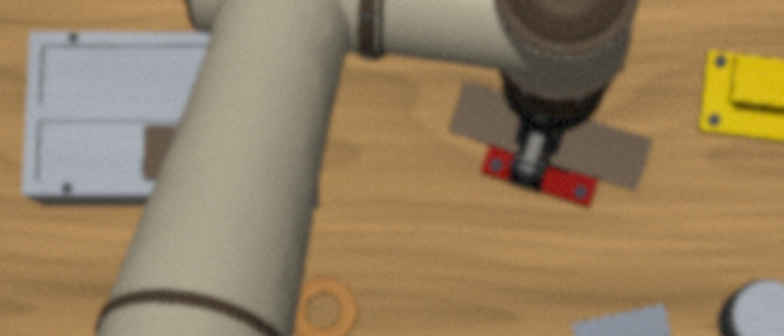

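The long strip now lies flat on the red anvil, and the job was handed in at 22.4 s of the 50 s allowed. I pushed the strip along its lane from behind until about 60 mm stuck out, gripped that end by its two long edges, lifted it level, laid it on the anvil and released it.

**Last checks (wrist camera, after release):**
- **Position:** the strip is about 1 mm off centre lengthwise and about 1.7 mm off sideways. Its direction matches the anvil's to within 0.1°.
- **Level:** its top is at a height of 74–75 mm along its whole length.
- **Clearance:** the gripper is open and well above everything.
- **Short strip:** it showed no movement in the top views during the push, grip and lift. The last top view shows it still in its lane, partly hidden by the arm.

**What failed or disagreed:**
- **First push missed:** the closed fingertips were only about 5 mm ahead of the TCP, not the stated 25 mm, so they passed over the strip without touching it. I found the lane floor by touch and pushed again.
- **Cameras differed:** the top and wrist cameras put the anvil about 4 mm apart, so I placed the strip between the two. The top camera could not confirm the final centring because the arm hid part of the strip.

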